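# Lock the bench shaker and lift out the vial carrier

## Task

The bench shaker is between runs. Turn its mode selector to the red mark (locked) while the vial carrier still stands on the platform; then take the carrier by its handle, lift it about 10 cm straight up clear of the platform, and finish while still holding it there above the platform, level and steady, with all three vials in it. Leave the selector at the red mark and do not disturb the jar, the bottle and the beaker standing around.

Things in the scene. Friction and masses are not known exactly. Their poses are not given: they have to be found in the camera images.
- selector (a joint): angle of the shaker's mode selector, rad, growing clockwise seen from above, range 0 to 2.0. Four spring detents at 0.1, 0.7, 1.3 and 1.9, each beside a mark on the panel; the RED mark is 0.7, the others are white. It starts at 1.3 or 1.9. Turning takes under 0.15 N m; let go within 0.2 rad of a detent, it clicks home by itself
- selector_grip (a point): the selector: black bar grip 46 mm long, 14 wide, 32 high on a disc 48 mm across, a white line on its pointer half; turns about a vertical axis. The point is on that axis, 10 mm below the bar's top, 31 mm above the panel: grip here across the 14 mm from above. Its x axis runs along the bar, the way the pointer points, and turns with it; z up
- platform (a point): centre of the top of the black mat on the shaker's platform, 75 mm above the table; x, y the shaker's axes, z up. Mat 164 (x) by 154 mm (y), rim round it 6 mm high. The shaker is a fixed low white housing 230 (x) by 390 mm (y), its panel 53 mm above the table; the platform's centre is 90 mm to +y of the housing's centre, the selector's axis 120 mm to -y
- carrier_center (a point): loose blue two-deck vial rack, 110 (x) by 84 (y) by 120 mm high, about 0.4 kg loaded, a little off balance (pocket at (-32, -22) mm empty). The point is its centre, 60 mm above its underside; z up. Handle: white bar 70 mm long along x, 16 wide (y), 20 high, its middle 50 mm straight above this point; grip across the 16 mm from above. Vial caps end 36 mm below the bar
- vial_a_center (a point): loose amber vial with a white cap, 22 mm in diameter, 58 mm tall, about 30 g, standing in the carrier's pocket at (32, 22) mm in the carrier's axes; the point is its centre
- vial_b_center (a point): loose amber vial with a white cap, 22 mm in diameter, 58 mm tall, about 30 g, standing in the carrier's pocket at (32, -22) mm in the carrier's axes; the point is its centre
- vial_c_center (a point): loose amber vial with a white cap, 22 mm in diameter, 58 mm tall, about 30 g, standing in the carrier's pocket at (-32, 22) mm in the carrier's axes; the point is its centre
- reagent_jar_center (a point): bystander: white jar with a blue cap, 68 mm in diameter, 120 mm tall, to the left of the shaker; the point is its centre
- amber_bottle_center (a point): bystander: amber bottle with a black cap, 60 mm in diameter, 140 mm tall, to the right of the shaker; the point is its centre
- beaker_center (a point): bystander: empty glass beaker, 70 mm in diameter, 85 mm tall, beyond the shaker; the point is its centre

How it is judged:
On the way, in this order (a step that is already met when the one before it is completed fails the run):
1. the selector stands at the red mark, the carrier still standing on the platform (value of joint selector between 0.55 and 0.85 rad and z of carrier_center in the frame of platform below 0.068 m), for 0.3 s.
2. the carrier is lifted level, clear of the platform, the selector still at the red mark (value of joint selector between 0.55 and 0.85 rad and z of carrier_center in the frame of platform between 0.12 and 0.22 m and angle between carrier_center's own z axis and vertical below 0.12 rad and contact force between carrier and shaker below 0.05 N), for 0.2 s.
At the end, for the whole second after the job is handed in: selector at red (0.7 rad, within 0.15); fingers hold the carrier (over 2 N), underside 60 to 160 mm above the mat, within 90 mm of above its centre, level within 0.12 rad, still (0.03 m/s, 0.2 rad/s), not touching the shaker; vials in their pockets; bystanders within 30 mm of their start (all of step 2 and distance between each of vial_a_center, vial_b_center, vial_c_center and carrier_center below 0.058 m and horizontal distance between carrier_center and platform below 0.09 m and linear speed of carrier below 0.03 m/s and angular speed of carrier below 0.2 rad/s and contact force between the fingers and carrier above 2 N and distance of each of reagent_jar_center, amber_bottle_center, beaker_center from where it was at the start of the episode below 0.03 m); the arm keeps its last pose, push and grip.
It fails at once if a bystander (jar, bottle or beaker) is moved by more than 30 mm (distance of any of reagent_jar_center, amber_bottle_center, beaker_center from where it was at the start of the episode above 0.03 m).
It fails at once if the carrier is tipped by more than 0.4 rad (angle between carrier_center's own z axis and vertical above 0.4 rad).
It also fails if it takes over 54 s, if anything falls off the work surface, if the arm or the gripper's body presses on something with over 40 N, if the wrist force passes 120 N, or if a joint passes its speed limit or range.

## Robot

A 6-joint arm with a two-finger parallel gripper is mounted at the origin on the work surface. World frame = base frame: x ahead of the robot, y to its left, z up, the work surface at z = 0. Lengths are in m, angles in rad, forces in N, time in s.
With the tool pointing down it reaches from about 0.3 to 0.95 m from the base axis. Payload 3.1 kg.
Tool frame: the origin (TCP) lies midway between the tips of the shut fingers; the grasp point (between the pads) lies arm.grip_depth behind it (arm.grip_depth is the distance from the TCP to the grasp point, in m); y points along the fingers, x is the direction in which the jaws open and shut, and the axes are right-handed (so a half turn about y gives the same grasp; the last joint's range is limited). The gripper opens to 85 mm and grips with 20 to 120 N. Pads are 22 mm wide; open, the fingers measure 114 mm over their backs; the gripper's body (76 mm by 85 mm) begins 54 mm behind the grasp point. The pads swing forward as they close: fully open they stand 13 mm farther back than shut.
Start: joints at [-1.201, 0.308, 1.634, -0, 1.2, -0.07], TCP at [0.266, -0.566, 0.231] pointing down, gripper open.
Joint ranges: [-3.06, 3.06], [-0.79, 1.96], [0.05, 2.63], [-1.19, 4.34], [0.05, 2.64], [-2.94, 2.94]. Speed limits (rad/s): [2.79, 2.79, 3.14, 3.14, 3.14, 3.14].

## Interface

Orientations are given as a 3x3 rotation matrix whose columns are the frame's x, y, z axes.
In Python, from workcell import arm gives the robot as it stands. The module is installed in compiled form; this text tells all that it offers.
- The arm moves only by the tool drive_tool, never from a script. Its argument "motion" is a list of rows, each an object of numbers: "grip": the opening, from 0 (shut) to 1 (fully open); "dx", "dy", "dz": the shift along the tool's x, y, z in m; "turn": the turn about the tool's y in rad. A call has 1 to 12 rows; each row shifts and turns the pose as measured when the row begins, along the tool's axes as they then stand; what a row does not reach is not made up. A row lasts 1/10 s, in which the tool goes at most 50 mm and 8.59 degrees, less where a joint would pass 70% of its speed; a pose out of reach is approached as far as the arm can. A call is refused whole if a number of a shift passes 0.05 or a number of a turn 0.15, either way. A call with a gripper value outside its range is refused whole. The fingers move at their own pace and stop on an object; the grip force is fixed at half the most. Time passes only in rows, so rows that do not move let the fingers close. It gives the time, the measured TCP pose, the force and the opening at its end, in the units of the state.
- arm.get_obs(): the state, without advancing time (a new reading comes with each control period).
- arm.read_camera(name): name is "scene" or "top" or "wrist"; returns a dict with "color" (480x640x3 uint8, red, green, blue), "depth" (480x640 float32, m along the optical axis (not along the pixel's ray), 0 where there is no reading), "K" (3x3 intrinsics, pixels), "extrinsics" (4x4, takes a point from camera to world coordinates); the wrist camera has in their place "tool_from_camera" (4x4, takes a point from camera to tool coordinates, whose origin is the TCP and whose axes are the tool frame's). Camera axes: x right, y down, z forward; pixel columns grow to the right and rows downward; lengths in m; the calibration is good to about 2 mm. The wrist camera is an equidistant fisheye: a pixel r from the principal point sees the ray r / f radians off the axis. A picture is of the moment at which its call begins: read the wrist's pose just before it.
- arm.hand_in(): hands the job in, once; it reports no verdict.
The state is a dict: "time": time; "joints": joint angles; "joint_vel": joint speeds; "joint_efforts": joint torques, N m; "ee_pos": TCP position; "tcp_rot": TCP orientation; "wrist_force": force on the tool from outside, world axes, zero at the start; "torque": the same for the moment, N m; "grip_width": finger opening in m.
Only numpy, scipy, OpenCV 4.12 (cv2) and the standard library are available. Lean on these libraries where they do the work, as an engineer would, in place of code of your own. Each camera call takes 0.05 s, during which the arm holds its last target.

## Working session

There is one attempt and no reset: what is moved stays moved. The work goes in short steps, Python scripts to look and compute and a tool call to move; the robot and the scene stay as the last step left them, time stands still between calls to the robot, and variables do not carry over. Pictures are saved under pics/ and viewed, and the job is handed in when it is done.

Besides the shell and the picture viewer there is one more tool, called after ">>>" as name(argument=value, ...), one argument or row to a line, values as JSON. drive_tool: Moves the arm, as the interface text tells. Its arguments: {"type":"object","properties":{"motion":{"type":"array"}},"required":["motion"]}

```bash
mkdir -p pics
python3 - <<'E'
from workcell import arm
import cv2,numpy as np
o=arm.get_obs();print({k:np.round(v,3).tolist() for k,v in o.items()}, arm.grip_depth)
for n in ("scene","top"):
    c=arm.read_camera(n);cv2.imwrite(f"pics/{n}0.png",c["color"][:,:,::-1]);np.savez(f"{n}0.npz",**c)
    print(n,np.round(c["K"],1).tolist(),np.round(c["extrinsics"],3).tolist())
E
```

```text
{'time': 0.0, 'joints': [-1.201, 0.309, 1.635, -0.0, 1.2, -0.07], 'joint_vel': [0.001, -0.0, 0.001, -0.0, 0.001, -0.0], 'joint_efforts': [-0.001, -41.527, -27.666, -0.0, 0.01, -0.0], 'ee_pos': [0.266, -0.565, 0.23], 'tcp_rot': [[0.426, -0.001, 0.905], [-0.905, 0.002, 0.426], [-0.002, -1.0, 0.0]], 'wrist_force': [-0.469, 0.371, 0.146], 'torque': [-0.012, 0.001, 0.008], 'grip_width': 0.086} 0.0187
scene [[473.5, 0.0, 313.9], [0.0, 473.5, 233.4], [0.0, 0.0, 1.0]] [[0.667, 0.544, -0.509, 1.17], [0.745, -0.482, 0.462, -0.491], [0.006, -0.687, -0.726, 0.934], [0.0, 0.0, 0.0, 1.0]]
top [[500.2, 0.0, 324.9], [0.0, 500.2, 237.4], [0.0, 0.0, 1.0]] [[-0.019, -0.989, 0.146, 0.446], [-1.0, 0.02, 0.008, -0.007], [-0.01, -0.146, -0.989, 1.419], [0.0, 0.0, 0.0, 1.0]]
```

View pics/scene0.png

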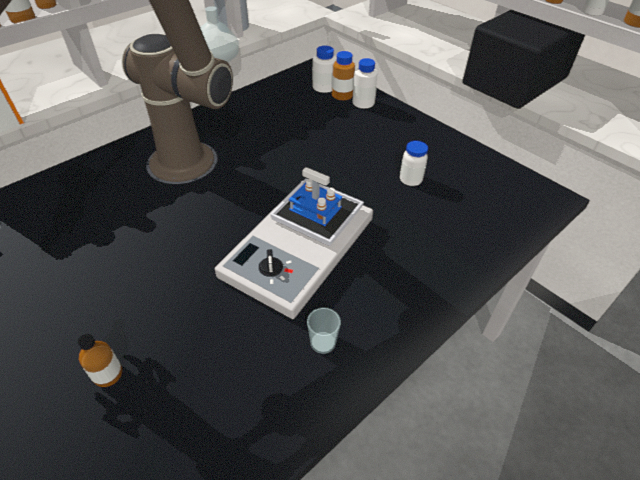

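View pics/top0.png

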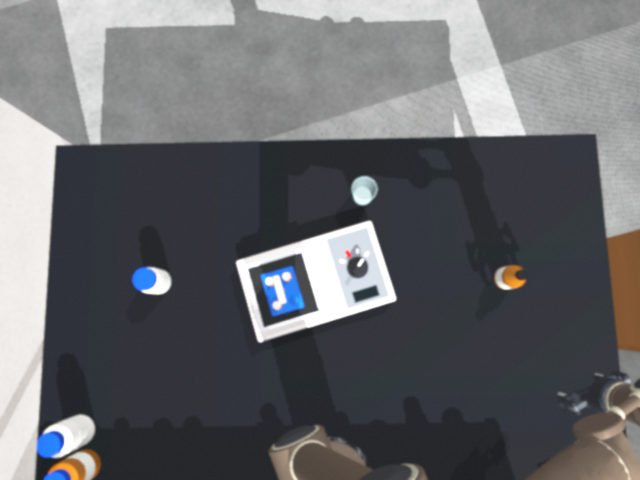

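The top view shows the shaker with its carrier around pixel (282,290) and the selector near (358,266). The beaker is beyond it at (364,190), the jar is left at (150,280) and the bottle is right at (510,277). I'll zoom in next.

```bash
cat > h.py <<'E'
import numpy as np,cv2
def ray(c,u,v,z):
    K,E=c["K"],c["extrinsics"]
    d=E[:3,:3]@np.linalg.inv(K)@np.array([u,v,1.]);o=E[:3,3]
    return o+d*(z-o[2])/d[2]
E
python3 - <<'E'
import numpy as np,cv2
a=cv2.imread("pics/top0.png")[210:350,225:405];cv2.imwrite("pics/topz.png",cv2.resize(a,None,fx=4.2,fy=4.2,interpolation=cv2.INTER_CUBIC))
a=cv2.imread("pics/scene0.png")[160:320,210:380];cv2.imwrite("pics/scz.png",cv2.resize(a,None,fx=3.7,fy=3.7,interpolation=cv2.INTER_CUBIC))
from h import ray
c=dict(np.load("top0.npz"))
img=c["color"].astype(int);
hsv=cv2.cvtColor(c["color"],cv2.COLOR_RGB2HSV)
# housing: points at height 45..60mm from depth
K,E=c["K"],c["extrinsics"];v,u=np.mgrid[:480,:640];D=c["depth"]
P=np.stack([(u-K[0,2])/K[0,0]*D,(v-K[1,2])/K[1,1]*D,D],-1)@E[:3,:3].T+E[:3,3]
m=(D>0)&(P[...,2]>.03)&(u>220)&(u<410)&(v>205)&(v<350)
n,l,s,_=cv2.connectedComponentsWithStats(m.astype(np.uint8))
i=1+np.argmax(s[1:,4]);m=l==i;print(s[i])
# footprint edge of panel-level
q=P[m&(abs(P[...,2]-.053)<.012)][:,:2].astype(np.float32)
r=cv2.minAreaRect(q);print("housing rect",r)
for zlo,zhi,nm in((.075,.085,"rim"),(.18,.215,"handle"),(.075,.1,"selbar")):
    mm=m&(P[...,2]>zlo)&(P[...,2]<zhi)
    print(nm,mm.sum(),cv2.minAreaRect(P[mm][:,:2].astype(np.float32)) if mm.sum()>3 else 0)
red=m&(hsv[...,1]>150)&((hsv[...,0]<8)|(hsv[...,0]>172))
print("red",np.argwhere(red).mean(0)[::-1],P[red].mean(0))
E
```

```text
[  236   221   159   121 11903]
housing rect ((0.5320782661437988, 0.03395432233810425), (0.23056520521640778, 0.3905668556690216), 15.769583702087402)
rim 1866 ((0.5229447484016418, 0.06590122729539871), (0.1803436577320099, 0.28352782130241394), 15.848047256469727)
handle 197 ((0.5015918016433716, 0.11828990280628204), (0.06928126513957977, 0.0161677785217762), 14.975056648254395)
selbar 2032 ((0.527282178401947, 0.050623491406440735), (0.18034450709819794, 0.31529125571250916), 15.848870277404785)
red [348.36363636 253.81818182] [ 0.60145952 -0.06017225  0.05423633]
```

View pics/topz.png

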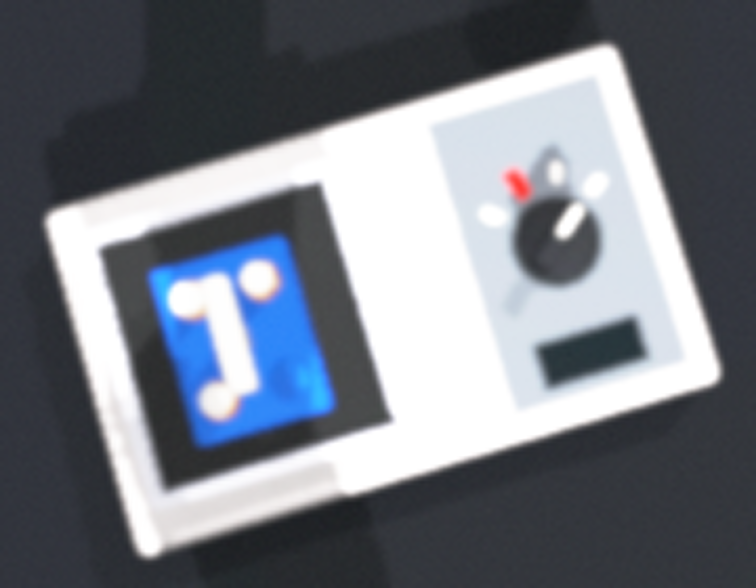

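View pics/scz.png

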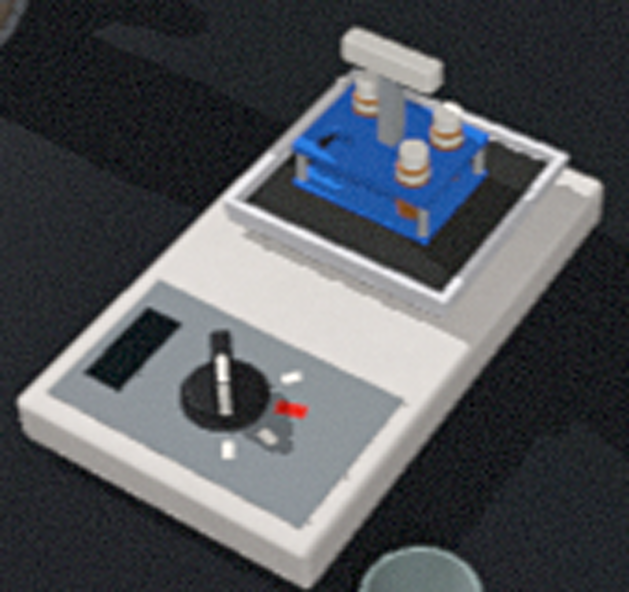

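The selector pointer is at the 4th mark, so it reads 1.9. The housing centre is (0.532, 0.034) with yaw 15.8°. That puts the selector axis near (0.565, -0.0815) and the handle at (0.502, 0.118). I'll move above the selector.

>>> drive_tool(
  motion=[
    {"grip": 1,"dx": -0.026,"dy": 0,"dz": 0.04,"turn": 0},
    {"grip": 1,"dx": -0.026,"dy": 0,"dz": 0.04,"turn": 0},
    {"grip": 1,"dx": -0.026,"dy": 0,"dz": 0.04,"turn": 0},
    {"grip": 1,"dx": -0.026,"dy": 0,"dz": 0.04,"turn": 0},
    {"grip": 1,"dx": -0.026,"dy": 0,"dz": 0.04,"turn": 0},
    {"grip": 1,"dx": -0.026,"dy": 0,"dz": 0.04,"turn": 0},
    {"grip": 1,"dx": -0.026,"dy": 0,"dz": 0.04,"turn": 0},
    {"grip": 1,"dx": -0.026,"dy": 0,"dz": 0.04,"turn": 0},
    {"grip": 1,"dx": -0.026,"dy": 0,"dz": 0.04,"turn": 0},
    {"grip": 1,"dx": -0.026,"dy": 0,"dz": 0.04,"turn": 0},
  ],
)

```text
time: 1.1
ee_pos: [0.5214, -0.1497, 0.2253]
tcp_rot: [[0.414, -0.005, 0.91], [-0.91, 0.004, 0.414], [-0.005, -1.0, -0.003]]
wrist_force: [0.3, 0.3, -0.1]
grip_width: 0.0855
```

>>> drive_tool(
  motion=[
    {"grip": 1,"dx": 0,"dy": 0,"dz": 0,"turn": 0.14},
    {"grip": 1,"dx": 0,"dy": 0,"dz": 0,"turn": 0.14},
    {"grip": 1,"dx": 0,"dy": 0,"dz": 0,"turn": 0.14},
    {"grip": 1,"dx": 0,"dy": 0,"dz": 0,"turn": 0.14},
    {"grip": 1,"dx": 0,"dy": 0,"dz": 0,"turn": 0.14},
    {"grip": 1,"dx": 0,"dy": 0,"dz": 0,"turn": 0.14},
    {"grip": 1,"dx": 0,"dy": 0,"dz": 0,"turn": 0.14},
    {"grip": 1,"dx": 0,"dy": 0,"dz": 0,"turn": 0},
  ],
)

```text
time: 1.9
ee_pos: [0.5219, -0.1393, 0.2208]
tcp_rot: [[-0.547, -0.012, 0.837], [-0.837, 0.009, -0.547], [-0.001, -1.0, -0.015]]
wrist_force: [-0.9, -0.0, 0.8]
grip_width: 0.0854
```

```bash
cat >> h.py <<'E'
def wray(c,o,u,v,z):
    K=c["K"];a=(u-K[0,2])/K[0,0];b=(v-K[1,2])/K[1,1];r=np.hypot(a,b)
    d=np.array([a/r*np.sin(r),b/r*np.sin(r),np.cos(r)]) if r>0 else np.array([0,0,1.])
    T=np.eye(4);T[:3,:3]=o["tcp_rot"];T[:3,3]=o["ee_pos"];T=T@c["tool_from_camera"]
    d=T[:3,:3]@d;p=T[:3,3];return p+d*(z-p[2])/d[2]
E
python3 - <<'E'
from workcell import arm
import cv2,numpy as np,pickle
o=arm.get_obs();c=arm.read_camera("wrist");pickle.dump((o,c),open("w1.pkl","wb"))
cv2.imwrite("pics/w1.png",c["color"][:,:,::-1])
print(o["ee_pos"],o["tcp_rot"].round(3).tolist() if hasattr(o["tcp_rot"],"round") else o["tcp_rot"],o["joints"],c["K"],c["tool_from_camera"])
E
```

```text
[ 0.52188207 -0.13928262  0.22075045] [[-0.547, -0.012, 0.837], [-0.837, 0.009, -0.547], [-0.001, -1.0, -0.015]] [-0.34386147  0.16466041  1.83401606  0.00451047  1.15721753  1.80395467] [[371.64829954   0.         319.46567336]
 [  0.         371.64829954 243.92196823]
 [  0.           0.           1.        ]] [[ 9.99999580e-01  8.05345352e-04 -4.37068800e-04 -4.88340776e-04]
 [ 6.48589578e-04 -2.85182877e-01  9.58472903e-01 -1.44307780e-01]
 [ 6.47257160e-04 -9.58472784e-01 -2.85183280e-01  7.15566362e-02]
 [ 0.00000000e+00  0.00000000e+00  0.00000000e+00  1.00000000e+00]]
```

View pics/w1.png

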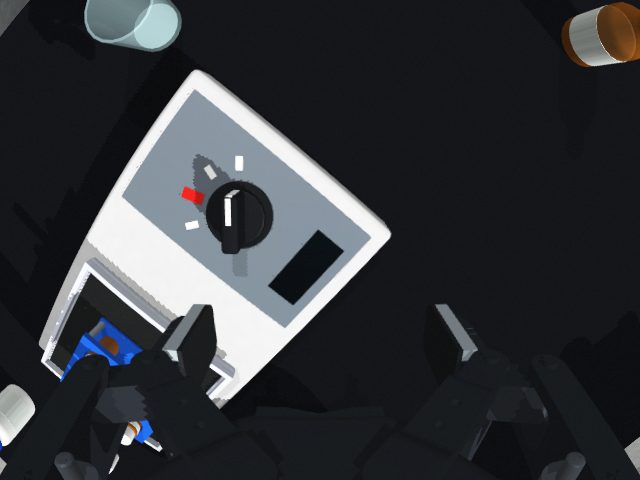

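The wrist view shows the disc at about (240,215), the white pointer line from about (231,194) to (228,226) and the red mark at (193,195). I'll measure these.

Run:
```python
import pickle,numpy as np,cv2
from h import *
o,c=pickle.load(open("w1.pkl","rb"))
a=c["color"][170:270,180:300][:,:,::-1];cv2.imwrite("pics/w1z.png",cv2.resize(a,None,fx=6,fy=6,interpolation=cv2.INTER_CUBIC))
h=cv2.cvtColor(c["color"],cv2.COLOR_RGB2HSV)
g=c["color"].astype(int).sum(2)
def cc(m,box,z,nm):
    x0,y0,x1,y1=box;mm=np.zeros_like(m);mm[y0:y1,x0:x1]=m[y0:y1,x0:x1]
    n,l,s,ce=cv2.connectedComponentsWithStats(mm.astype(np.uint8));i=1+np.argmax(s[1:,4])
    q=np.argwhere(l==i)[:,::-1];W=np.array([wray(c,o,u,v,z) for u,v in q])[:,:2]
    print(nm,s[i],ce[i].round(1),W.mean(0).round(4),[np.round(t,4) for t in cv2.minAreaRect(W.astype(np.float32))]);return W
w=g>600
d=cc(g<250,(195,170,285,262),.062,"dark")
L=cc(w,(222,185,240,232),.094,"line"); v=cv2.fitLine(L.astype(np.float32),cv2.DIST_L2,0,.01,.01).ravel();print("yaw",np.arctan(v[1]/v[0]),v)
cc((h[...,1]>150)&((h[...,0]<8)|(h[...,0]>172)),(175,180,212,210),.053,"red")
cc(w,(230,150,248,174),.053,"m1.9");cc(w,(180,215,202,232),.053,"m0.1")
# depth-based bar
```

```text
dark [ 205  181   68   73 3489] [239.2 216. ] [ 0.5625 -0.0834] [array([ 0.5639, -0.0835]), array([0.0589, 0.0591]), np.float64(82.0665)]
line [225 199   6  27 156] [227.5 212. ] [ 0.5724 -0.0881] [array([ 0.5723, -0.088 ]), array([0.004 , 0.0204]), np.float64(53.2854)]
yaw -0.6207907 [ 0.81341875 -0.58167857  0.57238114 -0.08807252]
red [181 187  24  18 242] [192.5 195.3] [ 0.6009 -0.0564] [array([ 0.601 , -0.0564]), array([0.02  , 0.0103]), np.float64(32.9228)]
m1.9 [235 156   8  15 118] [238.5 162.9] [ 0.5999 -0.1075] [array([ 0.5998, -0.1074]), array([0.0061, 0.012 ]), np.float64(54.9181)]
m0.1 [185 221  14   9  95] [191.5 224.8] [ 0.5803 -0.039 ] [array([ 0.5803, -0.0391]), array([0.0127, 0.0067]), np.float64(66.9946)]
```

View pics/w1z.png

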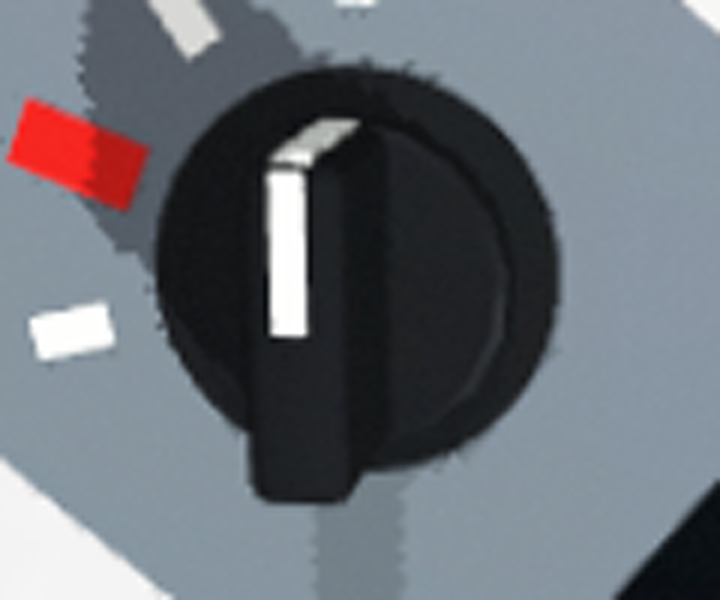

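>>> drive_tool(
  motion=[
    {"grip": 1,"dx": -0.035,"dy": 0,"dz": 0.002,"turn": 0.04},
    {"grip": 1,"dx": -0.035,"dy": 0,"dz": 0.002,"turn": 0},
    {"grip": 1,"dx": 0,"dy": 0.03,"dz": 0,"turn": 0},
    {"grip": 1,"dx": 0,"dy": 0.03,"dz": 0,"turn": 0},
    {"grip": 1,"dx": 0,"dy": 0.03,"dz": 0,"turn": 0},
    {"grip": 1,"dx": 0,"dy": 0,"dz": 0,"turn": 0},
  ],
)

```text
time: 2.55
ee_pos: [0.5663, -0.0813, 0.1291]
tcp_rot: [[-0.565, -0.009, 0.825], [-0.825, 0.008, -0.565], [-0.002, -1.0, -0.011]]
wrist_force: [-0.9, 0.2, -0.2]
grip_width: 0.0851
```

>>> drive_tool(
  motion=[
    {"grip": 1,"dx": 0.002,"dy": 0.025,"dz": -0.002,"turn": 0.02},
    {"grip": 1,"dx": 0,"dy": 0.025,"dz": 0,"turn": 0},
    {"grip": 1,"dx": 0,"dy": 0,"dz": 0,"turn": 0},
  ],
)

```text
time: 2.85
ee_pos: [0.5654, -0.0821, 0.0811]
tcp_rot: [[-0.577, -0.005, 0.817], [-0.817, 0.007, -0.577], [-0.003, -1.0, -0.008]]
wrist_force: [-0.3, -0.8, -0.6]
grip_width: 0.0855
```

Run:
```python
from workcell import arm
import cv2,numpy as np
o=arm.get_obs();c=arm.read_camera("wrist")
cv2.imwrite("pics/w2.png",c["color"][:,:,::-1]);print(o["ee_pos"],o["wrist_force"])
```

```text
[ 0.56535505 -0.08211365  0.08105083] [-0.26073394 -0.7927549  -0.58598368]
```

View pics/w2.png

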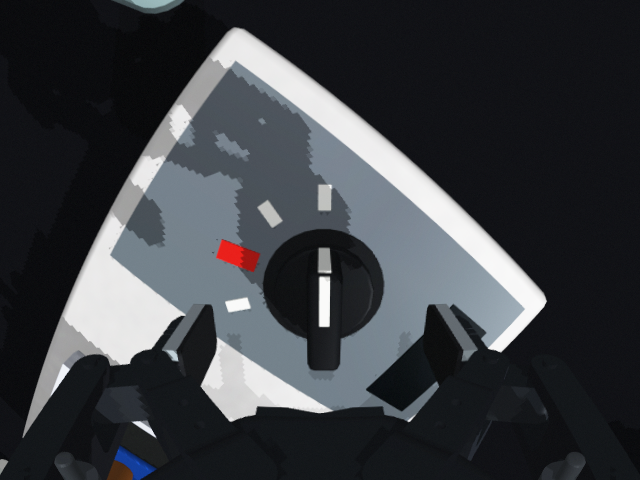

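The bar at (323,310) sits centred between the pads and is parallel to them. I'll go down the last 13 mm and close.

>>> drive_tool(
  motion=[
    {"grip": 1,"dx": 0,"dy": 0.013,"dz": -0.001,"turn": 0},
    {"grip": 0,"dx": 0,"dy": 0,"dz": 0,"turn": 0},
    {"grip": 0,"dx": 0,"dy": 0,"dz": 0,"turn": 0},
    {"grip": 0,"dx": 0,"dy": 0,"dz": 0,"turn": 0},
    {"grip": 0,"dx": 0,"dy": 0,"dz": 0,"turn": 0},
    {"grip": 0,"dx": 0,"dy": 0,"dz": 0,"turn": 0},
    {"grip": 0,"dx": 0,"dy": 0,"dz": 0,"turn": 0},
  ],
)

```text
time: 3.6
ee_pos: [0.5689, -0.0867, 0.0765]
tcp_rot: [[-0.572, 0.004, 0.82], [-0.82, -0.003, -0.572], [0.0, -1.0, 0.005]]
wrist_force: [2.7, 5.3, -4.3]
grip_width: 0.0127
```

Run:
```python
from workcell import arm
import cv2,numpy as np
o=arm.get_obs();c=arm.read_camera("wrist")
cv2.imwrite("pics/w3.png",c["color"][:,:,::-1]);print(o["ee_pos"],o["wrist_force"],o["torque"],o["grip_width"])
```

```text
[ 0.56889172 -0.08667987  0.07645452] [ 2.71624308  5.25256169 -4.34009574] [ 0.97851308 -0.61104103 -0.07210017] 0.012677032048033146
```

View pics/w3.png

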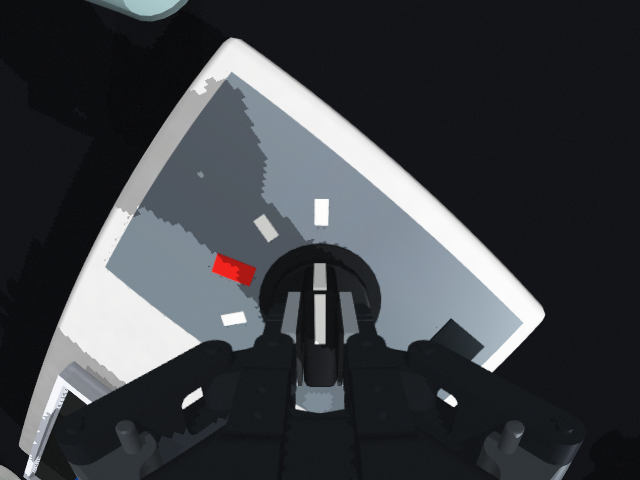

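The bar is gripped between the pads. I'll turn it counter-clockwise, which is negative about the down axis.

>>> drive_tool(
  motion=[
    {"grip": 0,"dx": 0,"dy": 0,"dz": 0,"turn": -0.12},
    {"grip": 0,"dx": 0,"dy": 0,"dz": 0,"turn": -0.12},
    {"grip": 0,"dx": 0,"dy": 0,"dz": 0,"turn": -0.12},
    {"grip": 0,"dx": 0,"dy": 0,"dz": 0,"turn": -0.12},
    {"grip": 0,"dx": 0,"dy": 0,"dz": 0,"turn": -0.12},
  ],
)

```text
time: 4.15
ee_pos: [0.5699, -0.083, 0.0764]
tcp_rot: [[0.01, 0.006, 1.0], [-1.0, 0.003, 0.01], [-0.003, -1.0, 0.006]]
wrist_force: [-0.3, 1.4, 0.5]
grip_width: 0.0124
```

>>> drive_tool(
  motion=[
    {"grip": 0,"dx": 0,"dy": 0,"dz": 0,"turn": -0.12},
    {"grip": 0,"dx": 0,"dy": 0,"dz": 0,"turn": -0.12},
    {"grip": 0,"dx": 0,"dy": 0,"dz": 0,"turn": -0.12},
    {"grip": 0,"dx": 0,"dy": 0,"dz": 0,"turn": -0.12},
    {"grip": 0,"dx": 0,"dy": 0,"dz": 0,"turn": -0.09},
    {"grip": 0,"dx": 0,"dy": 0,"dz": 0,"turn": 0},
  ],
)

```text
time: 4.75
ee_pos: [0.5688, -0.0796, 0.0764]
tcp_rot: [[0.569, 0.003, 0.822], [-0.822, 0.008, 0.569], [-0.005, -1.0, 0.007]]
wrist_force: [-0.6, -2.0, -0.9]
grip_width: 0.0126
```

Run:
```python
from workcell import arm
import cv2,numpy as np
o=arm.get_obs();c=arm.read_camera("wrist")
cv2.imwrite("pics/w4.png",c["color"][:,:,::-1]);print(o["ee_pos"],np.arctan2(o["tcp_rot"][1][0],o["tcp_rot"][0][0]))
```

```text
[ 0.56875168 -0.07959836  0.0764133 ] -0.965252629893464
```

View pics/w4.png

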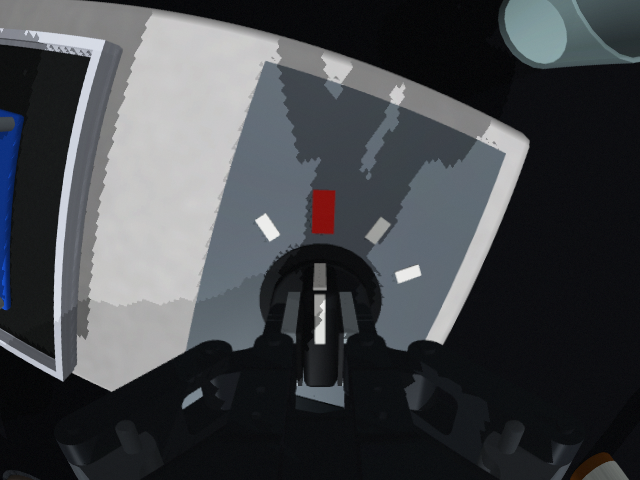

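The pointer line at (320,310) is aligned with the red mark at (323,212). I'll release, rise and look.

>>> drive_tool(
  motion=[
    {"grip": 1,"dx": 0,"dy": 0,"dz": 0,"turn": 0},
    {"grip": 1,"dx": 0,"dy": 0,"dz": 0,"turn": 0},
    {"grip": 1,"dx": 0,"dy": 0,"dz": 0,"turn": 0},
    {"grip": 1,"dx": 0,"dy": 0,"dz": 0,"turn": 0},
    {"grip": 1,"dx": 0,"dy": 0,"dz": 0,"turn": 0},
    {"grip": 1,"dx": 0,"dy": -0.02,"dz": 0,"turn": 0},
    {"grip": 1,"dx": 0,"dy": -0.04,"dz": 0,"turn": 0},
    {"grip": 1,"dx": 0,"dy": -0.05,"dz": 0,"turn": 0},
    {"grip": 1,"dx": 0,"dy": -0.05,"dz": 0,"turn": 0},
    {"grip": 1,"dx": 0,"dy": -0.05,"dz": 0,"turn": 0},
    {"grip": 1,"dx": 0,"dy": 0,"dz": 0,"turn": 0},
  ],
)

```text
time: 5.9
ee_pos: [0.5673, -0.0809, 0.2915]
tcp_rot: [[0.563, -0.001, 0.827], [-0.827, 0.01, 0.563], [-0.009, -1.0, 0.005]]
wrist_force: [0.6, -0.6, 0.5]
grip_width: 0.0856
```

Run:
```python
from workcell import arm
import cv2,numpy as np,pickle
o=arm.get_obs();c=arm.read_camera("wrist");pickle.dump((o,c),open("w5.pkl","wb"))
cv2.imwrite("pics/w5.png",c["color"][:,:,::-1]);print(o["ee_pos"],np.arctan2(o["tcp_rot"][1][0],o["tcp_rot"][0][0]))
```

```text
[ 0.56729021 -0.0809378   0.29150238] -0.9729943683530254
```

View pics/w5.png

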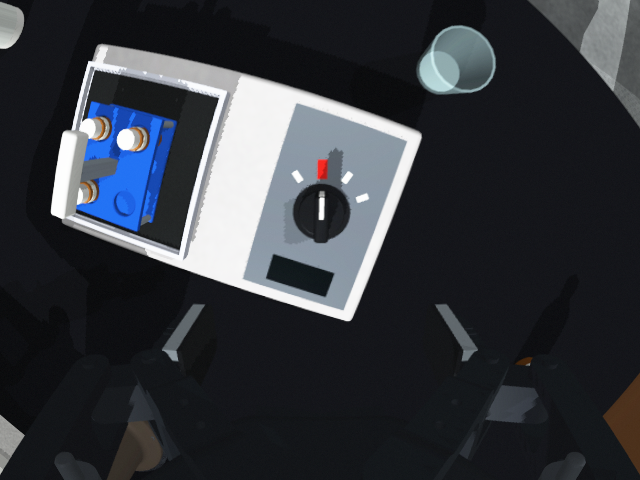

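The selector's pointer at (321,205) stays at red. Next I'll go above the handle.

>>> drive_tool(
  motion=[
    {"grip": 1,"dx": -0.04,"dy": 0,"dz": 0.012,"turn": 0},
    {"grip": 1,"dx": -0.04,"dy": 0,"dz": 0.012,"turn": 0},
    {"grip": 1,"dx": -0.04,"dy": 0,"dz": 0.012,"turn": 0},
    {"grip": 1,"dx": -0.04,"dy": 0,"dz": 0.012,"turn": 0},
    {"grip": 1,"dx": -0.04,"dy": 0,"dz": 0.012,"turn": 0},
    {"grip": 1,"dx": 0,"dy": 0,"dz": 0,"turn": 0.11},
    {"grip": 1,"dx": 0,"dy": 0,"dz": 0,"turn": 0.11},
    {"grip": 1,"dx": 0,"dy": 0,"dz": 0,"turn": 0.11},
    {"grip": 1,"dx": 0,"dy": 0,"dz": 0,"turn": 0},
  ],
)

```text
time: 6.85
ee_pos: [0.4922, 0.1257, 0.2765]
tcp_rot: [[0.251, -0.028, 0.968], [-0.968, 0.01, 0.251], [-0.016, -1.0, -0.025]]
wrist_force: [-0.8, 0.4, -0.0]
grip_width: 0.0854
```

Run:
```python
from workcell import arm
import cv2,numpy as np,pickle
from h import *
o=arm.get_obs();c=arm.read_camera("wrist");pickle.dump((o,c),open("w6.pkl","wb"))
cv2.imwrite("pics/w6.png",c["color"][:,:,::-1]);print(o["ee_pos"],np.arctan2(o["tcp_rot"][1][0],o["tcp_rot"][0][0]))
```

```text
[0.49216411 0.12565346 0.27653467] -1.3174948031290268
```

View pics/w6.png

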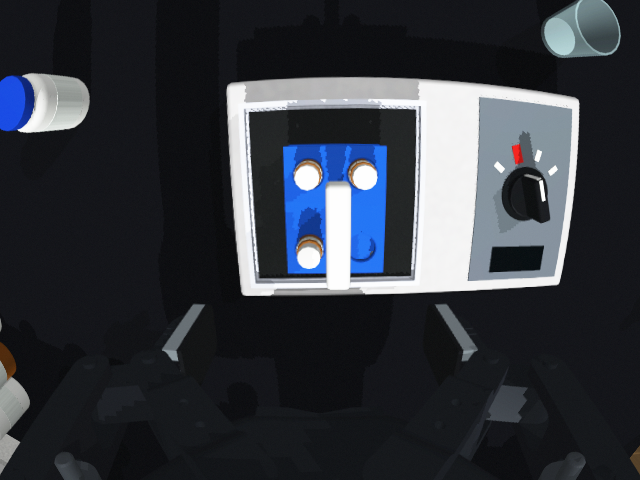

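Run:
```python
import pickle
from h import *
o,c=pickle.load(open("w6.pkl","rb"))
g=c["color"].astype(int)
m=np.zeros((480,640),np.uint8);w=(g.min(2)>170);m[183:290,326:353]=w[183:290,326:353]
m=cv2.morphologyEx(m,cv2.MORPH_OPEN,np.ones((9,9),np.uint8))
q=np.argwhere(m>0)[:,::-1];print(q.min(0),q.max(0))
W=np.array([wray(c,o,u,v,.195) for u,v in q])[:,:2];print(cv2.minAreaRect(W.astype(np.float32)))
m=np.zeros((480,640),bool);m[178:206,537:549]=(g.min(2)>190)[178:206,537:549]
q=np.argwhere(m)[:,::-1];W=np.array([wray(c,o,u,v,.094) for u,v in q])[:,:2].astype(np.float32)
v=cv2.fitLine(W,cv2.DIST_L2,0,.01,.01).ravel();print(W.mean(0),"bar yaw",np.arctan(v[1]/v[0]),"sel~",1.9-(np.arctan(v[1]/v[0])+.62))
```

```text
[326 185] [350 289]
((0.500601053237915, 0.11832094192504883), (0.06923758238554001, 0.015268390066921711), 15.809748649597168)
[ 0.573469   -0.07648619] bar yaw 0.57623637 sel~ 0.7037636
```

>>> drive_tool(
  motion=[
    {"grip": 1,"dx": 0.009,"dy": 0,"dz": 0.009,"turn": -0.02},
    {"grip": 1,"dx": 0,"dy": 0.02,"dz": 0,"turn": 0},
    {"grip": 1,"dx": 0,"dy": 0.02,"dz": 0,"turn": 0},
    {"grip": 1,"dx": 0,"dy": 0,"dz": 0,"turn": 0},
  ],
)

```text
time: 7.3
ee_pos: [0.501, 0.1183, 0.2323]
tcp_rot: [[0.28, -0.032, 0.959], [-0.96, 0.009, 0.281], [-0.018, -0.999, -0.028]]
wrist_force: [-0.5, -1.1, -0.1]
grip_width: 0.0852
```

>>> drive_tool(
  motion=[
    {"grip": 1,"dx": 0,"dy": 0.02,"dz": 0.002,"turn": 0},
    {"grip": 1,"dx": 0,"dy": 0.02,"dz": 0.002,"turn": 0},
    {"grip": 1,"dx": 0,"dy": 0.015,"dz": 0,"turn": 0},
    {"grip": 1,"dx": 0,"dy": 0,"dz": 0,"turn": 0},
  ],
)

```text
time: 7.7
ee_pos: [0.5041, 0.1193, 0.1769]
tcp_rot: [[0.285, -0.031, 0.958], [-0.958, 0.009, 0.285], [-0.018, -0.999, -0.027]]
wrist_force: [-0.1, -0.4, -0.2]
grip_width: 0.0854
```

Run:
```python
from workcell import arm
import cv2,numpy as np
o=arm.get_obs();c=arm.read_camera("wrist")
cv2.imwrite("pics/w7.png",c["color"][:,:,::-1]);print(o["ee_pos"],o["wrist_force"])
```

```text
[0.50409685 0.11929688 0.17689847] [-0.07052867 -0.35799225 -0.16656854]
```

View pics/w7.png

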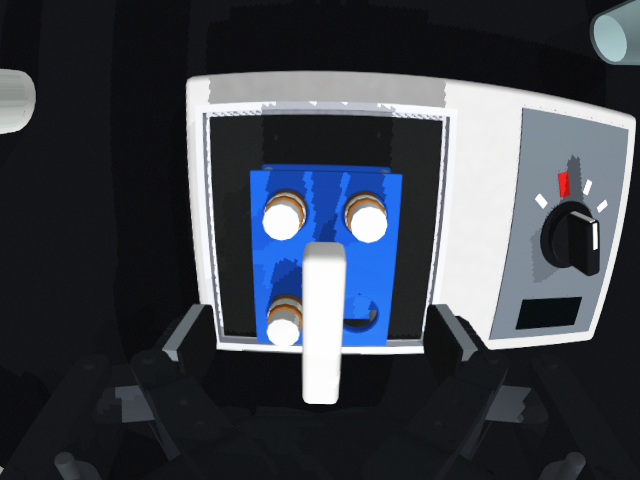

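The handle at (323,320) is centred between the open pads and parallel to them. I'll go down 11 mm and close.

>>> drive_tool(
  motion=[
    {"grip": 1,"dx": 0,"dy": 0.012,"dz": 0,"turn": 0},
    {"grip": 1,"dx": 0,"dy": 0,"dz": 0,"turn": 0},
    {"grip": 0,"dx": 0,"dy": 0,"dz": 0,"turn": 0},
    {"grip": 0,"dx": 0,"dy": 0,"dz": 0,"turn": 0},
    {"grip": 0,"dx": 0,"dy": 0,"dz": 0,"turn": 0},
    {"grip": 0,"dx": 0,"dy": 0,"dz": 0,"turn": 0},
    {"grip": 0,"dx": 0,"dy": 0,"dz": 0,"turn": 0},
    {"grip": 0,"dx": 0,"dy": 0,"dz": 0,"turn": 0},
  ],
)

```text
time: 8.55
ee_pos: [0.5083, 0.1196, 0.1701]
tcp_rot: [[0.286, -0.02, 0.958], [-0.958, 0.01, 0.286], [-0.016, -1.0, -0.017]]
wrist_force: [-0.1, -0.3, -2.3]
grip_width: 0.0147
```

Run:
```python
from workcell import arm
import cv2,numpy as np
o=arm.get_obs();c=arm.read_camera("wrist")
cv2.imwrite("pics/w8.png",c["color"][:,:,::-1]);print(o["ee_pos"],o["wrist_force"])
```

```text
[0.50830202 0.11964179 0.17014523] [-0.07547435 -0.33718818 -2.27793909]
```

View pics/w8.png

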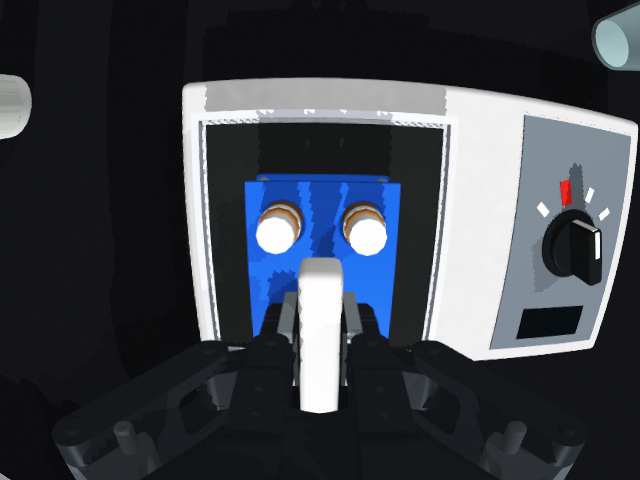

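The handle is gripped. I'll lift gently.

>>> drive_tool(
  motion=[
    {"grip": 0,"dx": 0,"dy": -0.005,"dz": 0,"turn": 0},
    {"grip": 0,"dx": 0,"dy": -0.01,"dz": 0,"turn": 0},
    {"grip": 0,"dx": 0,"dy": -0.01,"dz": 0,"turn": 0},
    {"grip": 0,"dx": 0,"dy": -0.01,"dz": 0,"turn": 0},
    {"grip": 0,"dx": 0,"dy": -0.01,"dz": 0,"turn": 0},
  ],
)

```text
time: 9.1
ee_pos: [0.5055, 0.1188, 0.2142]
tcp_rot: [[0.286, -0.03, 0.958], [-0.958, 0.009, 0.286], [-0.018, -1.0, -0.026]]
wrist_force: [-0.1, -0.3, -4.1]
grip_width: 0.0151
```

>>> drive_tool(
  motion=[
    {"grip": 0,"dx": 0,"dy": -0.01,"dz": 0,"turn": 0},
    {"grip": 0,"dx": 0,"dy": -0.01,"dz": 0,"turn": 0},
    {"grip": 0,"dx": 0,"dy": -0.01,"dz": 0,"turn": 0},
    {"grip": 0,"dx": 0,"dy": -0.01,"dz": 0,"turn": 0},
    {"grip": 0,"dx": 0,"dy": -0.01,"dz": 0,"turn": 0},
    {"grip": 0,"dx": 0,"dy": -0.005,"dz": 0,"turn": 0},
    {"grip": 0,"dx": 0,"dy": 0,"dz": 0,"turn": 0},
    {"grip": 0,"dx": 0,"dy": 0,"dz": 0,"turn": 0},
    {"grip": 0,"dx": 0,"dy": 0,"dz": 0,"turn": 0},
    {"grip": 0,"dx": 0,"dy": 0,"dz": 0,"turn": 0},
  ],
)

```text
time: 10.1
ee_pos: [0.5082, 0.1184, 0.2766]
tcp_rot: [[0.286, -0.026, 0.958], [-0.958, 0.01, 0.286], [-0.017, -1.0, -0.022]]
wrist_force: [0.3, 0.1, -4.3]
grip_width: 0.0148
```

Run:
```python
from workcell import arm
import cv2,numpy as np,pickle
o=arm.get_obs();print(o["ee_pos"],o["wrist_force"],o["grip_width"],o["joint_vel"])
c=arm.read_camera("scene");cv2.imwrite("pics/s9.png",cv2.resize(c["color"][110:380,210:460,::-1],None,fx=2.2,fy=2.2,interpolation=cv2.INTER_CUBIC))
c=arm.read_camera("wrist");cv2.imwrite("pics/w9.png",c["color"][:,:,::-1]);print(arm.get_obs()["ee_pos"])
```

```text
[0.50817586 0.11836875 0.27655641] [ 0.29228635  0.05911148 -4.27396711] 0.01476756462945738 [-0.0005217   0.00404739  0.00641803 -0.00044568 -0.00159585 -0.00670353]
[0.50811584 0.11838491 0.27648657]
```

View pics/s9.png

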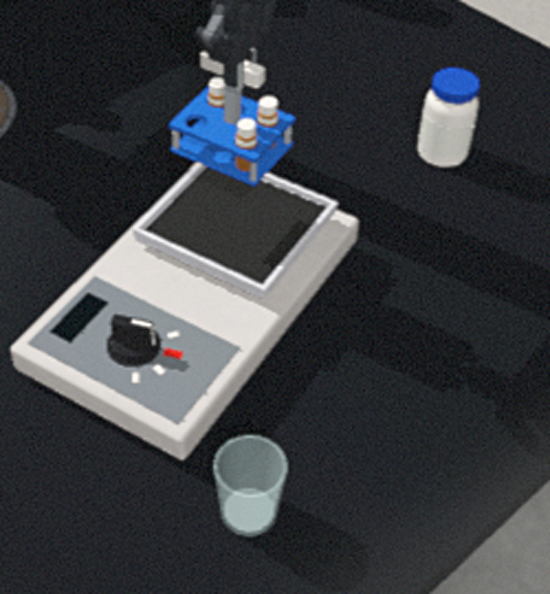

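View pics/w9.png

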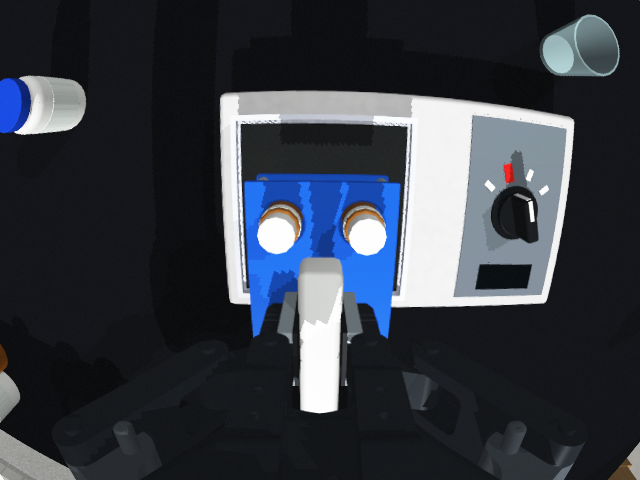

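The carrier hangs level about 106 mm above the mat, with all three vials visible at (216,92), (267,108) and (246,130) in the scene crop. The selector still points at red and the bystanders stand. I'll hand it in.

Run:
```python
from workcell import arm
print(arm.hand_in()); o=arm.get_obs(); print(o["time"],o["ee_pos"],o["grip_width"])
```

```text
the job is handed in; nothing more can be done
None
the job is handed in; nothing more can be done
```

I turned the selector from 1.9 to the red mark, then gripped the carrier by its handle and lifted it about 106 mm straight up. I handed the job in at about 10 s with the arm still holding it; the system gave no verdict.

- **Selector:** after release it measured about 0.70 rad in the wrist image. In the last pictures its pointer still points at red; I judged that by eye.
- **Carrier:** in the last pictures it hangs level above the platform, clear of it, with all three vials in their pockets. The wrist force was steady at about 4.3 N and the joints were nearly still (under 0.01 rad/s). I checked level from the pictures and the tool's tilt (about 0.03 rad), not by measuring the carrier itself.
- **Bystanders:** the jar and beaker stand upright in the last pictures. The bottle is outside the last views. The arm never came near any of them, but I did not re-measure their positions.
- **Grip offset:** the arm drifted slightly while closing, so the fingers hold the handle about 7 mm off its middle, and the carrier did not visibly tip.

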